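# Press a hub bearing home on the lever press

## Task

In the bike workshop, press the bearing fully home into the wheel hub that stands in the tall lever press: pull the press's long lever down through its whole stroke, then ease it back up slowly, never letting it spring up by itself, until it is back at rest, and let go. Leave the lever of the low spoke cutter on the same bench alone.

Things in the scene. Friction and masses are not known exactly. Their poses are not given: they have to be found in the camera images.
- press_grip (a point): Centre of the black rubber grip, 80 mm long along the lever, 30 wide, 24 thick, at the end of the long lever of the press (grey, 250 mm tall, steel ram over a black hub). About 320 mm above the bench at rest, 137 at full stroke. x axis: along the lever to its hinge, 270 mm away at height 230 mm; y: level, across; z: up, square to the lever. It points to the robot and its right.
- press_lever (a joint): Lever angle, rad: 0 at rest at its upper stop (grip end 0.35 above level), grows as the grip goes down, 0.70 at the lower stop (0.35 below level). The grip goes down an upright arc, 185 mm, bulging 16 mm outward. A spring always drives it back to 0: about 1 N at the grip at rest, 8 N at full stroke, 5 N more while the bearing moves (last 0.12 rad). Let go low, it flies up.
- bearing (a joint): How far the steel bearing (28 mm across) has gone into the top of the hub under the ram, m: 0 to 0.002 at the start, standing proud of the hub; home at 0.009. The ram drives it at the end of the lever's stroke (home at lever angle 0.70); it stays where it is pushed.
- cutter_lever (a joint): Angle, rad, of the short lever (190 mm long, round black grip) of the spoke cutter, a low aluminium block 90 mm high on a dark plate, to the left or right of the press. 0 at rest, grows as it is pulled down. Not to be used.

How it is judged:
By the outcome, as a careful person would: the job done as asked, in the order asked, and still so for the second after the job is handed in, with the robot touching nothing.
It also fails if it takes over 43 s, if anything falls off the work surface, if the arm or the gripper's body presses on something with over 40 N, if the wrist force passes 120 N, or if a joint passes its speed limit or range.

## Robot

A 6-joint arm with a two-finger parallel gripper is mounted at the origin on the work surface. World frame = base frame: x ahead of the robot, y to its left, z up, the work surface at z = 0. Lengths are in mm, angles in degrees, forces in N, time in s.
With the tool pointing down it reaches from about 300 to 850 mm from the base axis. Payload 4.2 kg.
Tool frame: the origin (TCP) lies on the centre line of the jaws, within the pads' length; the fingertips stand 11 mm ahead of it and the grasp point (between the pads) lies 8 mm behind it; y points along the fingers, x is the direction in which the jaws open and shut, and the axes are right-handed (so a half turn about y gives the same grasp; the last joint's range is limited). The gripper opens to 91 mm and grips with 3 to 60 N. Pads are 32 mm wide; open, the fingers measure 118 mm over their backs; the gripper's body (76 mm by 178 mm) begins 60 mm behind the grasp point.
Start: joints at [-73.912, 18.312, 89.639, -0, 72.044, -1.146], TCP at [170.366, -549.197, 224.976] pointing down, gripper open.
Joint ranges: [-177.97, 177.97], [-48.28, 115.42], [12.27, 149.76], [-77.06, 257.06], [2.81, 150.46], [-146.56, 146.56]. Speed limits (degrees/s): [147.25, 147.25, 180, 180, 180, 180].

## Interface

Orientations are given as [roll, pitch, yaw] about the fixed x, y, z axes, in that order (R = Rz(yaw) Ry(pitch) Rx(roll)).
In Python, from plant import telemetry, optics, order, boxes_of, trace, mark_of gives the robot as it stands. The module is installed in compiled form; this text tells all that it offers.
- The arm moves only by the tool play_rows, never from a script. Its argument "targets" is a list of rows, each a list of 6 numbers: the shift along the tool's x, y, z in cm, then the turn, a rotation vector about the tool's x, y, z in degrees. In form: [[tx, ty, tz, rx, ry, rz], ...]. A call has 1 to 20 rows; each row shifts and turns the commanded pose from where the row before left it, along the tool's axes as they then stand; what a row does not reach is not made up. A row lasts 1/8 s, in which the tool goes at most 62.5 mm and 10.7 degrees, less where a joint would pass 70% of its speed; a pose out of reach is approached as far as the arm can. A call is refused whole if a number of a shift passes 6.25 or a number of a turn 10.7, either way. A call with a gripper value outside its range is refused whole. "jaw" is the closure in counts, from 0 (fully open) to 255 (shut), set as the call begins (left out, the last holds). The fingers move at their own pace and stop on an object; "squeeze" is the grip in N (left out, the last holds). Time passes only in rows, so rows that do not move let the fingers close. It gives the time, the measured TCP pose, the force and the opening at its end, in the units of the state.
- telemetry.observe(): the state, without advancing time (a new reading comes with each control period).
- optics.get_image(name): name is "scene" or "top" or "wrist"; returns the picture (420x560x3 uint8, red, green, blue); there is no depth.
- optics.camera_model(name): a dict with "K" (3x3 intrinsics, pixels), "rvec" (rotation vector, rad) and "tvec" (3), from world to camera coordinates, as OpenCV has them; the wrist camera has in their place "mount" (4x4, takes a point from camera to tool coordinates, whose origin is the TCP and whose axes are the tool frame's). Camera axes: x right, y down, z forward; pixel columns grow to the right and rows downward; lengths in mm; the calibration is good to about 2 mm. The wrist camera is an equidistant fisheye: a pixel r from the principal point sees the ray r / f radians off the axis. A picture is of the moment at which its call begins: read the wrist's pose just before it. camera_model takes no time and is no camera call.
- order.finish_job(): hands the job in, once; it reports no verdict.
Trained networks look in the newest picture that a camera, given by its name, has taken for a name from the list of things; names that differ only in an ending like _2 or _b are one class to them, and where a whole thing is asked for, a point or a joint stands for the part that bears it (a point fixed in the world has none). Each returns a list of dicts, best first, with "p" (0 to 1); they miss things now and then, are a little off and sometimes report something else, mostly with a low value. They report only what shows in the picture. A call takes as long as a camera call.
- boxes_of(camera, thing): "pixel" ([row, column] in pixels, amid what is visible of it).
- trace(camera, thing): "region" (420x560 bool, what is visible of it) and "pixel" ([row, column] in pixels, amid what is visible of it).
- mark_of(camera, thing): "pixel" ([row, column] in pixels: a listed point, or the origin of a listed thing).
The state is a dict: "time_s": time; "joints": joint angles; "joint_velocities": joint speeds; "tau": joint torques, N m; "eef_pos": TCP position; "ee_rot": TCP orientation; "force": force on the tool from outside, world axes, zero at the start; "ft_torque": the same for the moment, N m; "grip_width": finger opening in mm.
Only numpy, scipy, OpenCV 4.12 (cv2) and the standard library are available. Lean on these libraries where they do the work, as an engineer would, in place of code of your own. Each camera call takes 0.05 s, during which the arm holds its last target. There are 200 camera calls.

## Working session

There is one attempt and no reset: what is moved stays moved. The work goes in short steps, Python scripts to look and compute and a tool call to move; the robot and the scene stay as the last step left them, time stands still between calls to the robot, and variables do not carry over. Pictures are saved under pics/ and viewed, about 8 in all and at most 12, crops included, and the job is handed in when it is done.

Besides the shell and the picture viewer there is one more tool, called after "Request:" by a JSON object that holds its "api" and its "payload". play_rows: Moves the arm, as the interface text tells. Its arguments: {"type":"object","properties":{"targets":{"type":"array"},"jaw":{"type":"number"},"squeeze":{"type":"number"}},"required":["targets"]}

```bash
mkdir -p pics; cat > h.py <<'E'
import numpy as np, cv2
from scipy.spatial.transform import Rotation as R
from plant import telemetry, optics, order, boxes_of, trace, mark_of
def ray(cam,px):
    m=optics.camera_model(cam);K=np.array(m['K'],float);r,c=px
    if cam=='wrist':
        s=telemetry.observe();M=np.array(m['mount'],float)
        Rt=R.from_euler('xyz',s['ee_rot'],degrees=True).as_matrix()
        a=np.array([(c-K[0,2])/K[0,0],(r-K[1,2])/K[1,1]]);t=np.linalg.norm(a)
        d=np.r_[a/max(t,1e-9)*np.sin(t),np.cos(t)]
        return Rt@M[:3,3]+np.array(s['eef_pos']),Rt@M[:3,:3]@d
    Rm=R.from_rotvec(np.ravel(m['rvec'])).as_matrix()
    d=np.linalg.inv(K)@[c,r,1];d/=np.linalg.norm(d)
    return -Rm.T@np.ravel(m['tvec']),Rm.T@d
def tri(rs):
    A=sum(np.eye(3)-np.outer(d,d) for o,d in rs);b=sum((np.eye(3)-np.outer(d,d))@o for o,d in rs)
    p=np.linalg.solve(A,b);return p,[np.linalg.norm(np.cross(p-o,d)) for o,d in rs]
def save(cam,n):
    im=optics.get_image(cam);cv2.imwrite(n,im[:,:,::-1]);return im
E
python3 - <<'E'
from h import *
print(telemetry.observe())
rs={}
for c in ['scene','top','wrist']:
    save(c,f'pics/{c}0.png')
    for t in ['press_grip','press_lever','bearing','cutter_lever']:
        r=mark_of(c,t)[:2]; print(c,t,[(np.round(x['pixel'],1),round(x['p'],2)) for x in r])
        if r and c!='wrist': rs.setdefault(t,[]).append(ray(c,r[0]['pixel']))
for t in rs:
    if len(rs[t])>1: print(t,tri(rs[t]))
a=cv2.imread('pics/scene0.png');b=cv2.imread('pics/top0.png')
cv2.imwrite('pics/both.png',cv2.resize(np.vstack([a,b]),(800//2*1+0,600)) if 0 else np.hstack([a,b])[:, :])
E
```

```text
{'time_s': 0.0, 'joints': array([-7.39100184e+01,  1.83516666e+01,  8.97065806e+01,  1.04703852e-04,
        7.20428156e+01, -1.14611786e+00]), 'joint_velocities': array([-0.03221727, -0.01820978,  0.04792777, -0.00093648,  0.09023443,
       -0.09687242]), 'tau': array([ 1.37118959e-04, -4.12465239e+01, -2.31973761e+01,  7.29150069e-02,
        4.58122243e-02, -1.40276456e-04]), 'eef_pos': array([ 170.24377295, -548.71438823,  224.11881881]), 'ee_rot': array([-89.99787899,   0.10104061, -72.76393101]), 'force': array([-0.03316731, -0.97319634,  0.54427924]), 'ft_torque': array([ 0.00530471, -0.01174499,  0.01022645]), 'grip_width': 91.39581090925569}
scene press_grip [(array([213.8, 284.4]), 0.92)]Traceback (most recent call last):
  File "<stdin>", line 7, in <module>
ValueError: it knows: press_grip
```

View pics/scene0.png

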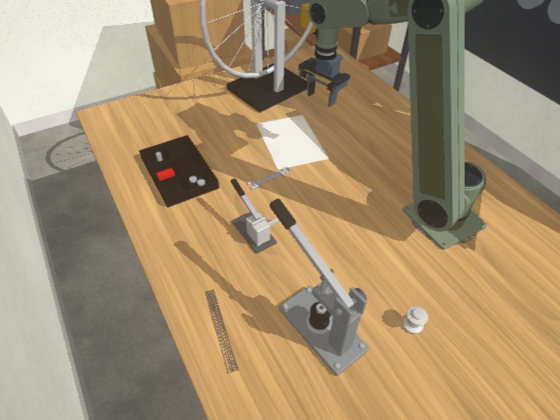

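The scene picture shows the press at about (320,330), with its grip at (214,284). The cutter is at (230,258), just beyond the grip. The network's mark agrees with the grip.

```bash
python3 - <<'E'
from h import *
rs=[]
for c in ['scene','top']:
    im=save(c,f'pics/{c}1.png')
    r=mark_of(c,'press_grip')[:2]; print(c,[(np.round(x['pixel'],1),round(x['p'],2)) for x in r])
    rs.append(ray(c,r[0]['pixel']))
    try: print('lever',[(x['pixel'],x['p']) for x in boxes_of(c,'press_lever')], 'bear',[(x['pixel'],x['p']) for x in boxes_of(c,'bearing')],'cut',[(x['pixel'],x['p']) for x in boxes_of(c,'cutter_lever')])
    except Exception as e: print(e)
    g=trace(c,'press_grip')
    if g: 
        ys,xs=np.nonzero(g[0]['region']);print('region',len(ys),g[0]['pixel'],ys.min(),ys.max(),xs.min(),xs.max())
print(tri(rs))
E
```

```text
scene [(array([213.1, 281.8]), 0.81)]
lever [([251.5, 306.0], 0.56)] bear [] cut [([197.8, 245.1], 0.59)]
region 1451 [248.5, 308.0] 200 304 269 350
top [(array([174.9, 262.1]), 0.62)]
lever [([185.0, 234.2], 0.96)] bear [] cut [([193.7, 366.1], 0.76)]
region 1084 [182.9, 228.0] 169 198 171 279
(array([627.75186735, -38.21373899, 328.59600231]), [np.float64(2.4830225874778247), np.float64(2.4830225874779064)])
```

View pics/top1.png

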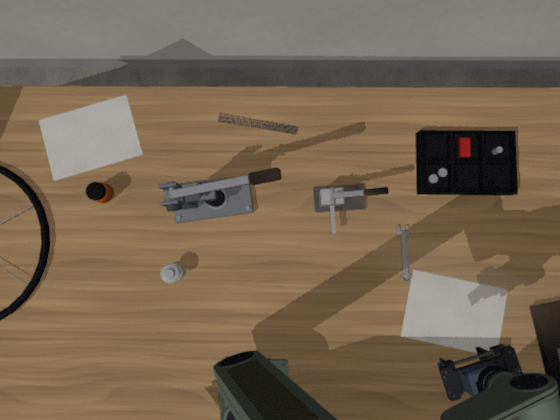

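The top view shows the press at the left, with its lever running from the hinge at about (188,172) to the grip at (175,265). The cutter is at (195,340). Next I fit the lever's yaw and work out the move.

```bash
cat >> h.py <<'E'
def proj(cam,P):
    m=optics.camera_model(cam)
    return cv2.projectPoints(np.atleast_2d(P).astype(float),np.float64(m['rvec']),np.float64(m['tvec']),np.float64(m['K']),None)[0][:,0]
def rel(pT,RT,s=None):
    s=s or telemetry.observe();R0=R.from_euler('xyz',s['ee_rot'],degrees=True).as_matrix()
    print('shift cm (tool)',np.round(R0.T@(pT-np.array(s['eef_pos']))/10,2),'turn',np.round(R.from_matrix(R0.T@RT).as_rotvec(degrees=True),2))
E
python3 - <<'E'
from h import *
from scipy.optimize import least_squares
obs=[];marks={}
for c in ['scene','top']:
    optics.get_image(c)
    marks[c]=np.array(mark_of(c,'press_grip')[0]['pixel'])[::-1]
    g=trace(c,'press_grip')[0]['region'];ys,xs=np.nonzero(g)
    P=np.c_[xs,ys].astype(float);m=P.mean(0);u=np.linalg.svd(P-m,full_matrices=False)[2][0]
    obs.append((c,m,np.array([-u[1],u[0]])))
    print(c,marks[c],m,u)
def f(v):
    p=v[:3];e=[]
    for c,m,n in obs:
        e+=list((proj(c,p)[0]-marks[c])*.7)
        d=np.array([254*np.cos(v[3]),254*np.sin(v[3]),-92.6])
        for t in (0,.3,.6): e.append((proj(c,p+t*d)[0]-m)@n)
    return np.array(e)
r=least_squares(f,[628,-38,325,1.7]);print(r.x[:3],np.degrees(r.x[3]),np.round(r.fun,1))
C=ray('scene',(198,245));d=C[1];print('cutter lever approx @z120',C[0]+d*(120-C[0][2])/d[2])
E
```

```text
scene [283.6 210.2] [307.65542522 248.99560117] [0.59053479 0.80701218]
top [262.9 175.2] [228.91465517 183.19655172] [-0.98103774  0.1938168 ]
[624.80265929 -43.51788924 321.50584848] 97.99316855921238 [-0.6  2.2 -0.9 -0.7 -0.5  1.5  0.4  0.3  0.5  0.6]
cutter lever approx @z120 [ 606.38332302 -311.51165634  120.        ]
```

Request:
{"api": "play_rows", "payload": {"targets": [[0,-5.2,0,0,0,0],[0,-5.2,0,0,-10,0],[0,-5.2,0,0,-10,0],[0,-5,0,0,-10,0],[0,0,0,0,-10,0],[0,0,0,0,-10,0],[0,0,0,0,-10,0],[0,0,0,0,-10,0],[0,0,0,0,-10,0],[0,0,0,0,-1,0]], "jaw": 0, "squeeze": 60}}

```text
time_s: 2.25
eef_pos: [170.4, -549.2, 431.0]
ee_rot: [-90.0, -0.0, 8.2]
force: [0.0, -0.9, -0.4]
grip_width: 91.1
```

```bash
python3 - <<'E'
from h import *
s=telemetry.observe();print(s['time_s'],s['eef_pos'],s['ee_rot'],s['joints'])
rel(np.array([625,-42,430.]),R.from_euler('xyz',[-90,0,8],degrees=True).as_matrix())
E
```

```text
2.25 [ 170.36527265 -549.16054642  430.98260316] [-9.00066908e+01 -2.35509131e-03  8.17074586e+00] [-7.39114478e+01  1.56400121e+01  6.46550310e+01  1.43141945e-03
  9.96980054e+01 -8.20819523e+01]
shift cm (tool) [52.21  0.1  43.74] turn [0.01 0.17 0.  ]
```

Request:
{"api": "play_rows", "payload": {"targets": [[4.7,0,3.9,0,0,0],[4.7,0,3.9,0,0,0],[4.7,0,3.9,0,0,0],[4.7,0,3.9,0,0,0],[4.7,0,3.9,0,0,0],[4.7,0,3.9,0,0,0],[4.7,0,3.9,0,0,0],[4.7,0,3.9,0,0,0],[4.7,0,3.9,0,0,0],[4.7,0,3.9,0,0,0],[4.7,0,3.9,0,0,0],[0.5,0,0.8,0,0,0]]}}

```text
time_s: 3.75
eef_pos: [626.4, -38.9, 428.9]
ee_rot: [-89.9, 0.1, 8.3]
force: [0.4, -0.7, 0.2]
grip_width: 91.4
```

```bash
python3 - <<'E'
from h import *
s=telemetry.observe();print(s['time_s'],s['eef_pos'],s['ee_rot'],s['joints'])
save('wrist','pics/w1.png')
m=mark_of('wrist','press_grip');print(m)
o,d=ray('wrist',m[0]['pixel']);
for z in (315,321,327): print(o+d*(z-o[2])/d[2])
rs=[(o,d)]
for c in ['scene','top']:
    optics.get_image(c);q=mark_of(c,'press_grip')
    if q: print(c,q[0]); rs.append(ray(c,q[0]['pixel']))
print(tri(rs))
E
```

```text
3.75 [626.43394563 -38.913204   428.89090924] [-89.9341483    0.11982168   8.33887208] [-4.62372645e+00  2.13168400e+01  5.66983506e+01  3.81455665e-02
  1.02116347e+02 -1.29545658e+01]
[{'pixel': [215.7, 284.2], 'p': 0.67}]
[629.07788135 -47.26155899 315.        ]
[628.77938997 -45.64082303 321.        ]
[628.4808986  -44.02008708 327.        ]
scene {'pixel': [213.7, 284.7], 'p': 0.62}
(array([625.47399183, -40.95216054, 325.46889848]), [np.float64(4.529214794581525), np.float64(4.529214794581467)])
```

View pics/w1.png

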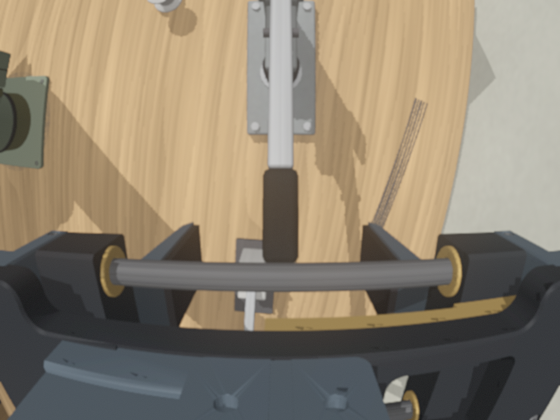

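The wrist view shows the grip upright in the picture (rows 170–260, columns 263–298), centred between the jaws (195 and 365). So the yaw of about 8° and the lateral position are good.

```bash
cat >> h.py <<'E'
def goal(g,psi,th,back=0):
    a=.35-th;p=np.radians(psi);c,s=np.cos(p),np.sin(p)
    lx=np.array([c*np.cos(a),s*np.cos(a),-np.sin(a)]);zl=np.array([c*np.sin(a),s*np.sin(a),np.cos(a)])
    xt=np.cross(-zl,lx);Rt=np.c_[xt,-zl,lx]
    l0=np.array([c*np.cos(.35),s*np.cos(.35),-np.sin(.35)])
    gg=np.array(g)+270*(l0-lx)
    return gg-zl*(8-back*-1 if 0 else 8)+zl*back,Rt
E
python3 - <<'E'
from h import *
g=[627,-43,321.5]
for b in (70,0): 
    p,Rt=goal(g,98.2,0,b);print(p);rel(p,Rt)
E
```

```text
[623.96775678 -21.95768983 379.7411082 ]
shift cm (tool) [0.34 5.2  2.1 ] turn [-20.02  -0.11   0.03]
[627.39125719 -45.7151368  313.9850183 ]
shift cm (tool) [ 0.34 11.78 -0.29] turn [-20.02  -0.11   0.03]
```

Request:
{"api": "play_rows", "payload": {"targets": [[0.2,2.6,1.0,-10,0,0],[0,2.7,0.6,-10,0,0],[0,0,0,0,0,0],[0,0,0,0,0,0]]}}

```text
time_s: 4.55
eef_pos: [625.1, -31.7, 379.4]
ee_rot: [-110.0, -0.2, 8.1]
force: [0.5, -1.0, 1.0]
grip_width: 91.1
```

```bash
python3 - <<'E'
from h import *
s=telemetry.observe();print(s['time_s'],s['eef_pos'],s['ee_rot'])
g=[627,-43,321.5]
p,Rt=goal(g,98.2,0,0);rel(p,Rt)
save('wrist','pics/w2.png');rs=[]
m=mark_of('wrist','press_grip');print(m)
o,d=ray('wrist',m[0]['pixel'])
for z in (315,321,327): print(o+d*(z-o[2])/d[2])
im=cv2.imread('pics/w2.png')
E
```

```text
4.55 [625.06876712 -31.69346341 379.40662051] [-109.95321186   -0.18552426    8.13752162]
shift cm (tool) [0.01 6.63 0.9 ] turn [-0.1  -0.12  0.15]
[{'pixel': [215.8, 284.7], 'p': 0.95}]
[631.50633664 -48.27134934 315.        ]
[630.78537371 -44.07731815 321.        ]
[630.06441079 -39.88328695 327.        ]
```

View pics/w2.png

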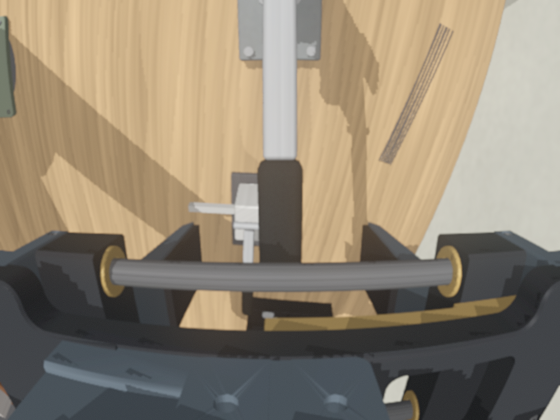

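Request:
{"api": "play_rows", "payload": {"targets": [[0,2.2,0.5,0,0,0],[0,2.2,0.4,0,0,0],[0,2.2,0,0,0,0],[0,0,0,0,0,0]]}}

```text
time_s: 5.15
eef_pos: [626.7, -46.3, 312.0]
ee_rot: [-110.0, 0.1, 8.1]
force: [0.4, -0.0, 0.9]
grip_width: 91.2
```

Request:
{"api": "play_rows", "payload": {"targets": [[0,0,0,0,0,0],[0,0,0,0,0,0],[0,0,0,0,0,0],[0,0,0,0,0,0],[0,0,0,0,0,0],[0,0,0,0,0,0],[0,0,0,0,0,0],[0,0,0,0,0,0]], "jaw": 255, "squeeze": 50}}

```text
time_s: 6.15
eef_pos: [626.7, -44.5, 312.2]
ee_rot: [-110.0, 0.0, 8.2]
force: [0.5, 0.4, 0.0]
grip_width: 29.7
```

```bash
python3 - <<'E'
from h import *
s=telemetry.observe();print(s['time_s'],s['eef_pos'],s['ee_rot'],s['force'],s['ft_torque'],s['grip_width'])
g=[627,-43,321.5]
p,Rt=goal(g,98.2,0,0);print(p)
save('wrist','pics/w3.png')
E
```

```text
6.15 [626.68724084 -44.46371128 312.17614741] [-1.09999893e+02  1.53167389e-02  8.23766148e+00] [0.45344707 0.37140506 0.00853528] [0.25962579 0.01587195 0.0626671 ] 29.737279022205854
[627.39125719 -45.7151368  313.9850183 ]
```

View pics/w3.png

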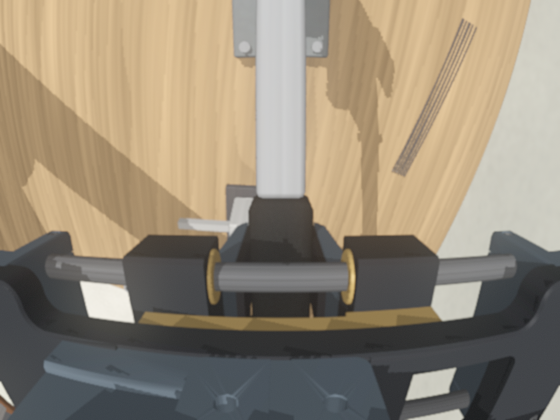

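The jaws hold the grip (29.7 mm wide). Now I pull along the arc.

Request:
{"api": "play_rows", "payload": {"targets": [[0,0.47,0.02,1,0,0],[0,0.47,0.02,1,0,0],[0,0.47,0.02,1,0,0],[0,0.47,0.02,1,0,0],[0,0.47,0.02,1,0,0],[0,0.47,0.02,1,0,0],[0,0.47,0.02,1,0,0],[0,0.47,0.02,1,0,0],[0,0.47,0.02,1,0,0],[0,0.47,0.02,1,0,0],[0,0.47,0.02,1,0,0],[0,0.47,0.02,1,0,0],[0,0.47,0.02,1,0,0],[0,0.47,0.02,1,0,0],[0,0.47,0.02,1,0,0],[0,0.47,0.02,1,0,0],[0,0.47,0.02,1,0,0],[0,0.47,0.02,1,0,0],[0,0.47,0.02,1,0,0],[0,0.47,0.02,1,0,0]]}}

```text
time_s: 8.7
eef_pos: [628.5, -57.1, 219.6]
ee_rot: [-89.9, -0.0, 8.2]
force: [-2.2, 5.7, 4.3]
grip_width: 29.6
```

Request:
{"api": "play_rows", "payload": {"targets": [[0,0.47,0.03,1,0,0],[0,0.47,0.03,1,0,0],[0,0.47,0.03,1,0,0],[0,0.47,0.03,1,0,0],[0,0.47,0.03,1,0,0],[0,0.47,0.03,1,0,0],[0,0.47,0.02,1,0,0],[0,0.47,0.02,1,0,0],[0,0.47,0.02,1,0,0],[0,0.47,0.02,1,0,0],[0,0.47,0.02,1,0,0],[0,0.47,0.02,1,0,0],[0,0.47,0.02,1,0,0],[0,0.47,0.02,1,0,0],[0,0.47,0.02,1,0,0],[0,0.47,0.02,1,0,0],[0,0.47,0.02,1,0,0],[0,0.47,0.02,1,0,0],[0,0,0,0,0,0],[0,0,0,0,0,0]]}}

```text
time_s: 11.2
eef_pos: [626.3, -41.2, 138.2]
ee_rot: [-72.0, -0.0, 8.2]
force: [-2.4, 3.0, 10.2]
grip_width: 29.4
```

Request:
{"api": "play_rows", "payload": {"targets": [[0,0.24,0.01,0.5,0,0],[0,0.24,0.01,0.5,0,0],[0,0.24,0.01,0.5,0,0],[0,0.24,0.01,0.5,0,0],[0,0,0,0,0,0]]}}

```text
time_s: 11.82
eef_pos: [625.7, -37.9, 129.6]
ee_rot: [-70.0, -0.0, 8.2]
force: [-4.3, 3.3, 11.7]
grip_width: 29.9
```

Request:
{"api": "play_rows", "payload": {"targets": [[0,0.15,0.01,0.3,0,0],[0,0.15,0.01,0.3,0,0],[0,0,0,0,0,0]]}}

```text
time_s: 12.2
eef_pos: [625.7, -37.3, 128.4]
ee_rot: [-69.5, -0.1, 8.3]
force: [-5.2, 0.7, 19.6]
grip_width: 29.6
```

Request:
{"api": "play_rows", "payload": {"targets": [[0,0.15,0,0,0,0],[0,0.1,0,0,0,0],[0,0,0,0,0,0],[0,0,0,0,0,0]]}}

```text
time_s: 12.7
eef_pos: [625.7, -37.2, 128.0]
ee_rot: [-69.5, -0.2, 8.3]
force: [-7.2, -4.0, 27.5]
grip_width: 29.6
```

```bash
python3 - <<'E'
from h import *
s=telemetry.observe();print(s['time_s'],s['eef_pos'],s['ee_rot'],s['force'],s['ft_torque'],s['grip_width'])
im=save('scene','pics/s3.png');cv2.imwrite('pics/s3c.png',cv2.resize(im[180:390,230:430,::-1],None,fx=2.8,fy=2.8))
E
```

```text
12.7 [625.74440383 -37.18549202 128.03860117] [-69.50386919  -0.19504266   8.26334832] [-7.24156823 -4.03360408 27.51635518] [0.43866067 1.95777947 0.61253456] 29.608662972080722
```

View pics/s3c.png

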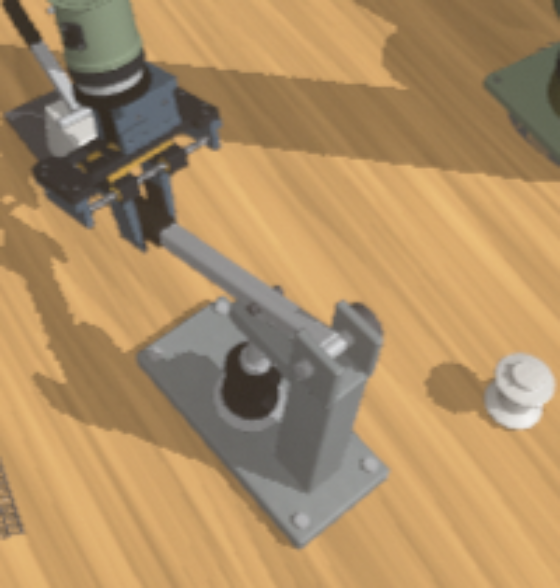

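The lever is at its lower stop: the last 2.5 mm commanded moved it only 0.4 mm, and the force rose to 27.5 N. The crop shows the lever down and the ram seated on the hub. Now I ease it up slowly.

Request:
{"api": "play_rows", "payload": {"targets": [[0,-0.2,0,0,0,0],[0,-0.33,-0.01,-0.7,0,0],[0,-0.33,-0.01,-0.7,0,0],[0,-0.33,-0.01,-0.7,0,0],[0,-0.33,-0.01,-0.7,0,0],[0,-0.33,-0.01,-0.7,0,0],[0,-0.33,-0.01,-0.7,0,0],[0,-0.33,-0.01,-0.7,0,0],[0,-0.33,-0.01,-0.7,0,0],[0,-0.33,-0.01,-0.7,0,0],[0,-0.33,-0.01,-0.7,0,0],[0,-0.33,-0.01,-0.7,0,0],[0,-0.33,-0.01,-0.7,0,0],[0,-0.33,-0.01,-0.7,0,0],[0,-0.33,-0.01,-0.7,0,0],[0,-0.33,-0.01,-0.7,0,0],[0,-0.33,-0.01,-0.7,0,0],[0,-0.33,-0.01,-0.7,0,0],[0,-0.33,-0.01,-0.7,0,0],[0,-0.33,-0.01,-0.7,0,0]]}}

```text
time_s: 15.25
eef_pos: [628.0, -53.7, 185.8]
ee_rot: [-82.7, -0.0, 8.2]
force: [-2.9, 1.9, 8.4]
grip_width: 29.9
```

Request:
{"api": "play_rows", "payload": {"targets": [[0,-0.33,-0.01,-0.7,0,0],[0,-0.33,-0.01,-0.7,0,0],[0,-0.33,-0.01,-0.7,0,0],[0,-0.33,-0.01,-0.7,0,0],[0,-0.33,-0.01,-0.7,0,0],[0,-0.33,-0.01,-0.7,0,0],[0,-0.33,-0.01,-0.7,0,0],[0,-0.33,-0.01,-0.7,0,0],[0,-0.33,-0.01,-0.7,0,0],[0,-0.33,-0.01,-0.7,0,0],[0,-0.33,-0.01,-0.7,0,0],[0,-0.33,-0.01,-0.7,0,0],[0,-0.33,-0.01,-0.7,0,0],[0,-0.33,-0.01,-0.7,0,0],[0,-0.33,-0.01,-0.7,0,0],[0,-0.33,-0.01,-0.7,0,0],[0,-0.33,-0.01,-0.7,0,0],[0,-0.33,-0.01,-0.7,0,0]]}}

```text
time_s: 17.5
eef_pos: [628.5, -56.9, 244.5]
ee_rot: [-95.3, -0.0, 8.2]
force: [-3.4, 1.5, 4.9]
grip_width: 29.4
```

Request:
{"api": "play_rows", "payload": {"targets": [[0,-0.33,-0.01,-0.7,0,0],[0,-0.33,-0.01,-0.7,0,0],[0,-0.33,-0.01,-0.7,0,0],[0,-0.33,-0.01,-0.7,0,0],[0,-0.33,-0.01,-0.7,0,0],[0,-0.33,-0.01,-0.7,0,0],[0,-0.33,-0.01,-0.7,0,0],[0,-0.33,-0.01,-0.7,0,0],[0,-0.33,-0.01,-0.7,0,0],[0,-0.33,-0.01,-0.7,0,0],[0,-0.33,-0.01,-0.7,0,0],[0,-0.33,-0.01,-0.7,0,0],[0,-0.33,-0.01,-0.7,0,0],[0,-0.33,-0.01,-0.7,0,0],[0,-0.33,-0.01,-0.7,0,0],[0,-0.33,-0.01,-0.7,0,0],[0,-0.33,-0.01,-0.7,0,0],[0,-0.33,-0.01,-0.7,0,0],[0,-0.33,-0.01,-0.7,0,0],[0,0,0,0,0,0]]}}

```text
time_s: 20.0
eef_pos: [627.0, -46.3, 306.0]
ee_rot: [-108.7, 0.0, 8.2]
force: [-3.9, -4.0, 4.8]
grip_width: 29.5
```

Request:
{"api": "play_rows", "payload": {"targets": [[0,-0.2,0.02,-0.4,0,0],[0,-0.2,0.02,-0.4,0,0],[0,-0.2,0.02,-0.4,0,0],[0,-0.1,0,-0.2,0,0],[0,0,0,0,0,0]]}}

```text
time_s: 20.62
eef_pos: [626.7, -44.5, 312.2]
ee_rot: [-110.2, 0.0, 8.2]
force: [-2.7, -7.3, 3.8]
grip_width: 29.7
```

Request:
{"api": "play_rows", "payload": {"targets": [[0,-0.1,0.05,0,0,0],[0,-0.1,0.05,0,0,0],[0,0,0,0,0,0]]}}

```text
time_s: 21.0
eef_pos: [626.6, -44.3, 312.6]
ee_rot: [-110.3, 0.1, 8.2]
force: [-2.1, -12.0, -2.3]
grip_width: 29.8
```

The upper stop is felt and the pose is back at the starting one. I relieve the side load, then open the jaws.

Request:
{"api": "play_rows", "payload": {"targets": [[0,0,-0.1,0,0,0],[0,0,0,0,0,0]]}}

```text
time_s: 21.25
eef_pos: [626.7, -44.3, 312.5]
ee_rot: [-110.2, 0.1, 8.2]
force: [-2.2, -7.6, -1.6]
grip_width: 29.8
```

Request:
{"api": "play_rows", "payload": {"targets": [[0,0,0,0,0,0],[0,0,0,0,0,0],[0,0,0,0,0,0],[0,0,0,0,0,0],[0,0,0,0,0,0],[0,0,0,0,0,0],[0,0,0,0,0,0],[0,0,0,0,0,0]], "jaw": 0}}

```text
time_s: 22.25
eef_pos: [626.5, -42.4, 313.9]
ee_rot: [-110.0, -0.0, 8.2]
force: [0.1, -0.5, 0.0]
grip_width: 91.1
```

Request:
{"api": "play_rows", "payload": {"targets": [[0,-1.5,0,0,0,0],[0,-3,0,0,0,0],[0,-4,0,0,0,0],[0,-4,0,0,0,0],[0,0,-5,0,0,0],[0,0,-5,0,0,0],[0,0,-5,0,0,0],[0,0,0,0,0,0]]}}

```text
time_s: 23.25
eef_pos: [640.5, -142.3, 485.0]
ee_rot: [-110.1, -0.2, 8.0]
force: [-0.4, 0.3, 0.2]
grip_width: 91.2
```

```bash
python3 - <<'E'
from h import *
s=telemetry.observe();print(s['time_s'],s['eef_pos'],s['force'],s['grip_width'])
rs=[]
for c in ('scene','top'):
    im=save(c,f'pics/{c}4.png');q=mark_of(c,'press_grip');print(c,[(x['pixel'],x['p']) for x in q])
    if c=='scene': cv2.imwrite('pics/s4c.png',cv2.resize(im[150:390,200:430,::-1],None,fx=2.5,fy=2.5))
    if q: rs.append(ray(c,q[0]['pixel']))
if len(rs)>1: print(tri(rs))
E
```

```text
23.25 [ 640.53044199 -142.31726222  484.97134709] [-0.4089076   0.32563148  0.16256247] 91.16540526107956
scene [([213.3, 286.2], 0.7)]
top []
```

View pics/s4c.png

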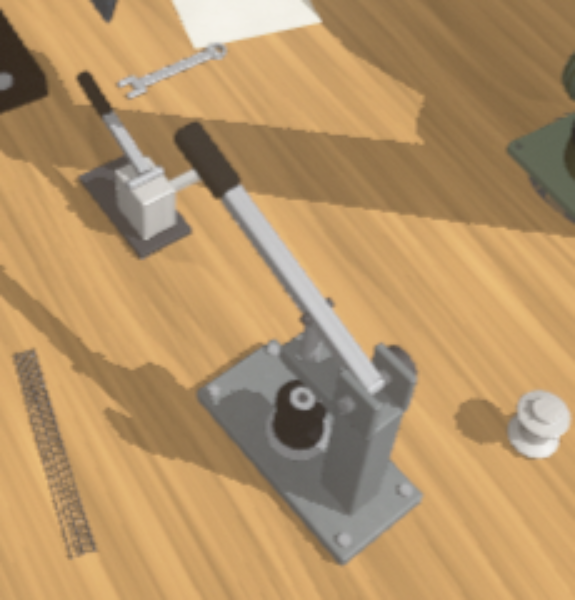

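The lever is back at rest: its grip mark is at (213,286), against (214,284) at the start. The bearing shows as a ring in the top of the hub, the cutter looks untouched, and the gripper is clear.

```bash
python3 -c "
from h import *
print(order.finish_job())"
```

```text
the job is handed in; nothing more can be done
None
```

I pulled the press lever down to its lower stop, eased it back up to rest with the jaws closed on the grip, let go and backed away. The job was handed in at about 23.5 s.

- **Down:** The gripper followed the arc for about 184 mm (185 stated). At the bottom, the last 2.5 mm commanded moved it only 0.4 mm, and the upward force rose to 27.5 N. This was the highest force I read.
- **Up:** I eased it up at about 26 mm/s until the upper stop was felt. The tool was then within about 0.5 mm of the pose where it first gripped.
- **Last checks:** After release the wrist force was near zero. The grip mark in the scene camera was within about 2 pixels of its start. The cutter looked untouched in the last picture.
- **Not confirmed:** The bearing's depth was not measured. That it is home rests on the felt lower stop, and in the last picture the bearing shows only as a ring in the top of the hub. The top camera did not find the grip in the last check, so the rest height was not triangulated again.

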